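# Hold a vial down on the sprung seat of a vial reader

### The arm

A 6-joint arm with a two-finger parallel gripper is mounted at the origin on a cart in front of the work surface, level with it; the furniture and walls round the work are solid. World frame = base frame: x ahead of the robot, y to its left, z up, the work surface at z = 0. Lengths are in m, angles in degrees, forces in N, time in s.
With the tool pointing down it reaches from about 0.25 to 0.725 m from the base axis. Payload 9.7 kg.
Tool frame: the origin (TCP) lies between the finger pads; the fingertips stand 17 mm ahead of it and the grasp point (between the pads) lies 2 mm behind it; z points along the fingers, y is the direction in which the jaws open and shut (so a half turn about z gives the same grasp; the last joint's range is limited). The gripper opens to 85 mm and grips with 20 to 120 N. Pads are 22 mm wide; open, the fingers measure 114 mm over their backs; the gripper's body (76 mm by 85 mm) begins 54 mm behind the grasp point. The pads swing forward as they close: fully open they stand 13 mm farther back than shut.
Start: joints at [63.369, 4.979, 10.078, 95.1, 0, 90], TCP at [0.247, 0.492, 0.248] pointing down, gripper open.
Joint ranges: [-179.16, 179.16], [-48.56, 103.87], [-65.8, 70.77], [-126.05, 130.52], [-82.76, 87.17], [-180, 180]. Speed limits (degrees/s): [127.2, 127.2, 147.25, 180, 180, 180].

### API

Orientations are given as [roll, pitch, yaw] about the fixed x, y, z axes, in that order (R = Rz(yaw) Ry(pitch) Rx(roll)).
In Python, from workcell import monitor, cams, order gives the robot as it stands. The module is installed in compiled form; this text tells all that it offers.
- The arm moves only by the shell command python3 -m handwheel 'ROWS' [OPENING] [FORCE]. ROWS is JSON, a list of rows, each a list of 6 numbers: the shift along the tool's x, y, z in m, then the turn, a rotation vector about the tool's x, y, z in degrees. In form: [[tx, ty, tz, wx, wy, wz], ...]. A call has exactly 8 rows; each row shifts and turns the commanded pose from where the row before left it, along the tool's axes as they then stand; what a row does not reach is not made up. A row lasts 1/12 s, in which the tool goes at most 41.7 mm and 7.16 degrees, less where a joint would pass 70% of its speed; a pose out of reach is approached as far as the arm can. A call is refused whole if a number of a shift passes 0.0417 or a number of a turn 7.16, either way. A call with a gripper value outside its range is refused whole. OPENING is the opening, from -1 (shut) to 1 (fully open), set as the call begins (- or left out, the last holds). The fingers move at their own pace and stop on an object; FORCE is the grip in N (left out, the last holds). Time passes only in rows, so rows that do not move let the fingers close, or fill a call up. It gives the time, the measured TCP pose, the force and the opening at its end, in the units of the state.
- monitor.get_obs(): the state, without advancing time (a new reading comes with each control period).
- cams.camera(name): name is "side" or "top"; returns a dict with "img" (384x512x3 uint8, red, green, blue), "depth" (384x512 float32, m along the optical axis (not along the pixel's ray), 0 where there is no reading), "fx", "fy", "cx", "cy" (pixels), "distortion" ([k1, k2, p1, p2, k3] as OpenCV has them; the pictures are not rectified), "rvec" (rotation vector, rad) and "tvec" (3), from world to camera coordinates, as OpenCV has them. Camera axes: x right, y down, z forward; pixel columns grow to the right and rows downward; lengths in m; the calibration is good to about 2 mm. A picture is of the moment at which its call begins.
- order.job_done(): hands the job in, once; it reports no verdict.
The state is a dict: "time": time; "q": joint angles; "qd": joint speeds; "joint_efforts": joint torques, N m; "ee_pos": TCP position; "tcp_rot": TCP orientation; "wrist_force": force on the tool from outside, world axes, zero at the start; "torque": the same for the moment, N m; "opening": finger opening in m.
Only numpy, scipy, OpenCV 4.12 (cv2) and the standard library are available. Lean on these libraries where they do the work, as an engineer would, in place of code of your own. Each camera call takes 0.05 s, during which the arm holds its last target. There are 200 camera calls.

### The job

First push the empty shuttle of the vial reader along its rods, fully home against the end stop between the two black blocks. Then stand the small vial from the front of the bench, right of the reader, upright in the shuttle's round well and press it down on the sprung seat until the seat meets its hard stop, firmly but without forcing it, and finish while still holding it pressed down there: the seat lifts the vial again if you let go. Leave the beaker and the round dish beside the vial where they are.

Things in the scene. Friction and masses are not known exactly. Their poses are not given: they have to be found in the camera images.
- reader: Vial reader, fixed to the bench: a grey base plate 150 x 280 mm (x, y), top at z = 14 mm, with two steel rods along its y axis and an aluminium end block at each end (tops at z = 48 mm). Two black lamp and sensor blocks (22 x 36 mm, tops at z = 48 mm) stand on the base at x = -62 and +62 mm, y = +91.5 mm; the home end is the +y end. Origin: centre of the underside, z up.
- shuttle (a joint): Position of the aluminium shuttle block along the rods, in m: 0 at the far end, 0.148 fully home at the end stop; it grows along the reader's +y. About 2 N of friction, no spring: it stays where it is left. The block is 88 mm wide (x), 85 mm long (y), its top at 50 mm above the bench.
- tab_top (a point): Centre of the top edge of the black upright tab on the shuttle, 76.5 mm above the bench. The tab is 10 mm thick along the slide (y), 32 mm wide across it (x) and stands 26 mm above the shuttle's top. Axes as the reader's. It may be pinched from above or pushed.
- well_mouth (a point): Centre of the mouth of the well, flush with the shuttle's top, 50 mm above the bench, 48 mm from the tab towards home (+y). Round bore 25.5 mm in diameter with a 2 mm chamfer. Axes as the reader's.
- seat_top (a point): Centre of the top face of the sprung round seat (21.6 mm in diameter) inside the well: 10 mm below the mouth of the well when free, 18 mm below it at the hard stop.
- seat (a joint): How far the sprung seat is pressed down, in m: 0 free (up), 0.008 at the hard stop. The spring pushes up with about 3 N at 0, growing by 0.7 N per mm to about 8.6 N at the stop.
- vial: Small round screw-cap vial, standing at the front of the bench to the right (-y) of the reader (a like one far back at the left, by the centrifuge, is not meant): 22 mm in diameter, 48 mm tall, about 22 g, straight-sided to about 30 mm up, then a shoulder and an 18 mm cap, closed, upright. Origin: centre of its underside, z up to the cap. Fully pressed down in the well it stands 30 mm above the shuttle's top.
- petri_dish: Bystander: round clear dish with lid, 59 mm across, 15 mm high; origin at the centre of its underside.
- beaker: Bystander: small glass beaker, 44 mm across, 58 mm high; origin at the centre of its underside.

How it is judged (in metres and radians):
On the way, in this order (a step that is already met when the one before it is completed fails the run):
1. the shuttle is fully home against its stop (within 2 mm) (value of joint shuttle above 0.146 m), for 0.2 s.
2. the vial stands in the well on the sprung seat (value of joint shuttle above 0.146 m and horizontal distance between vial and seat_top below 0.004 m and z of vial in the frame of seat_top between -0.003 and 0.003 m and angle between vial's own z axis and vertical below 0.12 rad), for 0.1 s.
At the end, for the whole second after the job is handed in: The shuttle is home (within 2 mm); the vial stands upright (within 7 degrees) in the well on the seat, centred within 4 mm, and the fingers hold it down (touching it with more than 3 N) so that the seat is at its hard stop (within 1 mm of its 8 mm travel) under 7.5 to 35 N, through the last second (all of step 2 and value of joint seat above 0.007 m and contact force between vial and seat between 7.5 and 35 N and contact force between vial and the fingers above 3 N); the arm keeps its last pose, push and grip.
It fails at once if the vial is forced onto the seat with more than 45 N (contact force between vial and seat above 45 N).
It fails at once if the dish or the beaker is pushed away by more than 30 mm (distance of any of petri_dish, beaker from where it was at the start of the episode above 0.03 m).
It also fails if it takes over 61 s, if anything falls off the work surface, if the arm or the gripper's body presses on something with over 40 N, if the wrist force passes 120 N, or if a joint passes its speed limit or range.

## Working session

There is one attempt and no reset: what is moved stays moved. The work goes in short steps, Python scripts to look and compute and a shell command to move; the robot and the scene stay as the last step left them, time stands still between calls to the robot, and variables do not carry over. Pictures are saved under pics/ and viewed, about 8 in all and at most 12, crops included, and the job is handed in when it is done.

```bash
mkdir -p pics; cat > h.py <<'E'
import numpy as np, cv2
from workcell import monitor, cams, order
def cam(n):
    c=cams.camera(n); c['K']=np.array([[c['fx'],0,c['cx']],[0,c['fy'],c['cy']],[0,0,1.]]); c['d']=np.array(c['distortion'],float)
    c['R']=cv2.Rodrigues(np.array(c['rvec'],float))[0]; c['t']=np.array(c['tvec'],float).ravel(); return c
def onplane(c,uv,z):
    uv=np.array(uv,float).reshape(-1,1,2); p=cv2.undistortPoints(uv,c['K'],c['d']).reshape(-1,2)
    r=np.c_[p,np.ones(len(p))]@c['R']; o=-c['R'].T@c['t']
    return o+r*((z-o[2])/r[:,2])[:,None]
def cloud(c):
    h,w=c['depth'].shape; u,v=np.meshgrid(np.arange(w),np.arange(h))
    p=cv2.undistortPoints(np.stack([u,v],-1).reshape(-1,1,2).astype(float),c['K'],c['d']).reshape(-1,2)
    z=c['depth'].reshape(-1,1); X=(np.c_[p,np.ones(len(p))]*z-c['t'])@c['R']
    X[z[:,0]==0]=np.nan; return X.reshape(h,w,3)
def save(n,img,s=1):
    cv2.imwrite('pics/'+n,cv2.resize(img[...,::-1],None,fx=s,fy=s,interpolation=cv2.INTER_CUBIC))
E
python3 - <<'E'
from h import *
for n in('top','side'):
    c=cam(n); save(n+'1.png',c['img'],1.5); np.savez(n+'1.npz',cl=cloud(c),img=c['img'])
    print(n,-c['R'].T@c['t'],c['R'][2])
o=monitor.get_obs(); print(o)
E
```

```text
top [ 0.37479635 -0.01598355  0.91333396] [ 0.16165781 -0.01024821 -0.98679366]
side [ 0.18112686 -0.80725749  0.55260307] [ 0.32928406  0.81202469 -0.4818588 ]
{'time': 0.1, 'q': array([ 6.33687197e+01,  5.00658194e+00,  1.00396827e+01,  9.50982329e+01,
       -1.03998046e-03,  9.00004993e+01]), 'qd': array([-0.03365432, -0.0589046 ,  0.1273062 , -0.07737097, -0.05297655,
        0.05606168]), 'joint_efforts': array([ 3.88700289e-05, -5.21560049e+01,  4.65654194e+01,  1.60630583e-02,
       -2.39655344e-05,  2.97861767e-06]), 'ee_pos': array([0.24646231, 0.4914926 , 0.24767323]), 'tcp_rot': array([-1.79934868e+02,  1.04054737e-03,  1.53368222e+02]), 'wrist_force': array([-0.38694981, -0.30129857,  0.02412486]), 'torque': array([-0.01427146, -0.03130587, -0.03398223]), 'opening': 0.08540383857130883}
```

View pics/top1.png

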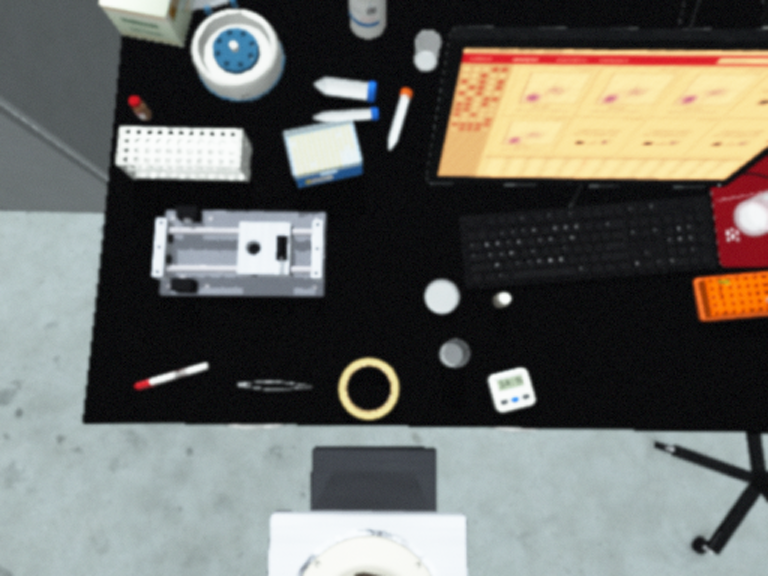

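View pics/side1.png

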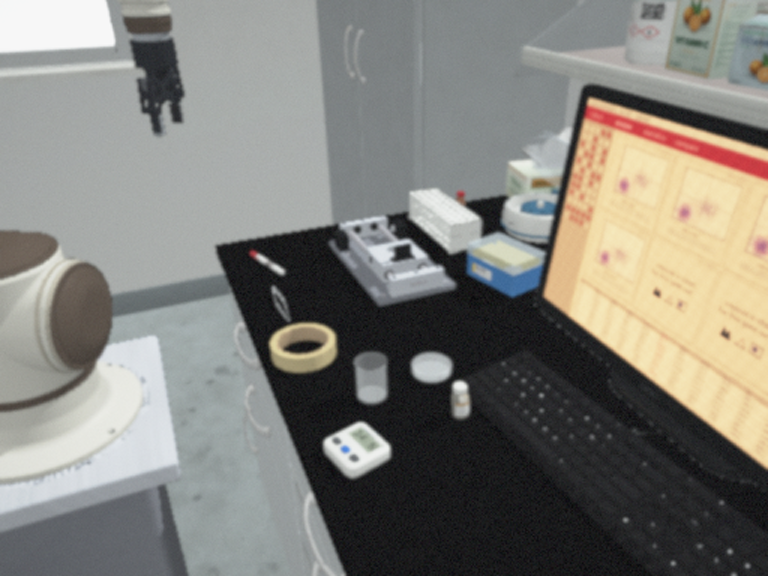

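The top view shows the reader at about (240,252), with the well at (254,248), the tab at (282,247) and the home end on the left. The vial is at (502,298), the dish at (442,297) and the beaker at (455,352). All of these are in 1.5x pixels.

```bash
python3 - <<'E'
from h import *
c=cam('top'); X=cloud(c); g=cv2.cvtColor(c['img'],cv2.COLOR_RGB2GRAY)
save('crop1.png',c['img'][125:215,90:350],3)
def comps(mask,box,z,name,amin=15):
    m=np.zeros_like(g); u0,v0,u1,v1=box; m[v0:v1,u0:u1]=mask[v0:v1,u0:u1]*255
    n,l,s,ce=cv2.connectedComponentsWithStats(m)
    for i in range(1,n):
        if s[i,4]>=amin:
            r=cv2.minAreaRect(onplane(c,np.argwhere(l==i)[:,::-1],z)[:,:2].astype(np.float32)*1000)
            print(name,ce[i].round(1),s[i],onplane(c,ce[i],z)[0].round(4),'rect',np.round(r[0],1),np.round(r[1],1),round(r[2],1),'z',np.nanmedian(X[l==i][:,2]).round(3))
comps(g<70,(160,150,182,180),.05,'well')
comps(g<70,(180,150,198,180),.0765,'tab')
comps(g>190,(155,140,200,190),.05,'shuttle')
comps(g>120,(100,130,222,202),.014,'plate')
comps(g<60,(110,130,140,202),.048,'blocks')
comps(g>90,(320,185,350,212),.048,'vial')
comps(g>90,(275,180,315,215),.015,'dish')
comps(g>70,(285,220,320,250),.03,'beaker')
E
```

```text
well [168.9 165.3] [166 163   7   6  29] [0.5817 0.2009 0.05  ] rect [581.9 200.1] [12.8 14.1] 46.1 z 0.039
tab [187.6 164.6] [185 158   6  15  83] [0.578  0.1493 0.0765] rect [577.  149.4] [35.2 12.1] 2.5 z 0.07
shuttle [173.3 164.6] [ 155  147   39   36 1036] [0.5838 0.19   0.05  ] rect [584.4 189.3] [90.3 95.5] 0.9 z 0.049
shuttle [197.2 153.5] [195 152   5   4  18] [0.6136 0.1315 0.05  ] rect [613.6 132. ] [ 7.8 10.2] 1.0 z 0.034
shuttle [196.8 178.6] [194 177   6   4  20] [0.5488 0.1298 0.05  ] rect [549.1 130.6] [ 7.6 12.6] 0.9 z 0.034
plate [161.4 167.2] [ 101  141  116   56 5200] [0.5849 0.2292 0.014 ] rect [582.4 235.7] [147.1 295.4] 0.9 z 0.016
blocks [125.  136.6] [110 130  30  18 401] [0.6549 0.316  0.048 ] rect [649.9 317.2] [44.8 73.7] 1.3 z 0.0
blocks [122.8 190.1] [114 186  18  10 148] [0.5173 0.3112 0.048 ] rect [516.2 312. ] [22.6 42.2] 0.9 z 0.047
blocks [124.  199.1] [110 197  30   5 144] [0.4948 0.3066 0.048 ] rect [495.1 305.4] [10.  71.1] 0.8 z -0.0
vial [335.1 198.9] [330 194  11  10  86] [ 0.5033 -0.2159  0.048 ] rect [ 504.2 -215.6] [22.7 25.2] 0.9 z 0.041
dish [294.2 197.3] [283 186  24  24 441] [ 0.5107 -0.1177  0.015 ] rect [ 511.  -117.8] [60.2 59.5] 45.3 z 0.014
beaker [302.3 235.4] [293 226  20  19 300] [ 0.4124 -0.1359  0.03  ] rect [ 413.5 -136.3] [44.7 47.8] 0.8 z 0.005
```

View pics/crop1.png

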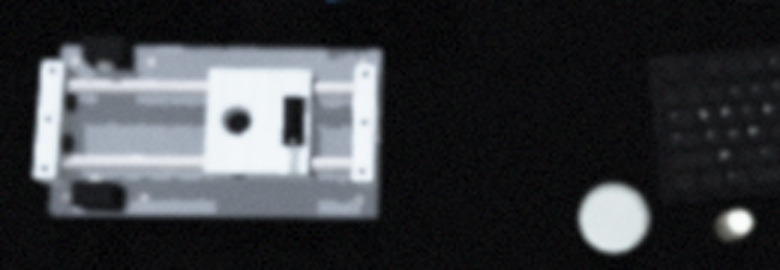

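The crop shows the well at crop pixel (237,121), the tab at (293,121) and the vial's cap at (740,222). My plan is to keep the jaws along world y (yaw 0) throughout, and first push the tab with shut fingers. I start by rotating.

```bash
R='[0,0,0,0,0,6.39]'; 
python3 -m handwheel '[[0,0,0,0,0,6.39],[0,0,0,0,0,6.39],[0,0,0,0,0,6.39],[0,0,0,0,0,6.39],[0,0,0,0,0,6.39],[0,0,0,0,0,6.39],[0,0,0,0,0,6.39],[0,0,0,0,0,6.39]]' -1 40
python3 -m handwheel '[[0,0,0,0,0,6.39],[0,0,0,0,0,6.39],[0,0,0,0,0,6.39],[0,0,0,0,0,6.39],[0,0,0,0,0,6.39],[0,0,0,0,0,6.39],[0,0,0,0,0,6.39],[0,0,0,0,0,6.39]]'
python3 -m handwheel '[[0,0,0,0,0,6.39],[0,0,0,0,0,6.39],[0,0,0,0,0,6.39],[0,0,0,0,0,6.39],[0,0,0,0,0,6.39],[0,0,0,0,0,6.39],[0,0,0,0,0,6.39],[0,0,0,0,0,6.39]]'
```

```text
time: 0.82
ee_pos: [0.2465, 0.4916, 0.248]
tcp_rot: [-180.0, 0.0, 101.9]
wrist_force: [0.1, 0.2, 0.6]
opening: -0.0
time: 1.48
ee_pos: [0.2949, 0.4614, 0.2479]
tcp_rot: [-177.5, 0.2, 56.2]
wrist_force: [0.6, -0.3, -0.5]
opening: 0.0005
time: 2.15
ee_pos: [0.4458, 0.2769, 0.248]
tcp_rot: [-168.6, 6.2, 26.1]
wrist_force: [1.5, 0.4, -0.8]
opening: 0.0001
```

```bash
python3 - <<'E'
from h import *
o=monitor.get_obs(); print(o['q'].round(1),o['ee_pos'],o['tcp_rot'])
E
python3 -m handwheel '[[0,0,0,0,0,0],[0,0,0,0,0,0],[0,0,0,0,0,0],[0,0,0,0,0,0],[0,0,0,0,0,0],[0,0,0,0,0,0],[0,0,0,0,0,0],[0,0,0,0,0,0]]'
python3 - <<'E'
from h import *
o=monitor.get_obs(); print(o['q'].round(1),o['ee_pos'],o['tcp_rot'])
E
```

```text
[ 26.1   7.1  11.5 100.7  11.4 179.9] [0.44580324 0.27688466 0.2480057 ] [-168.63518068    6.24510809   26.12805577]
time: 2.82
ee_pos: [0.4448, 0.2786, 0.2484]
tcp_rot: [-168.7, 6.2, 26.4]
wrist_force: [-0.4, 0.5, -0.1]
opening: -0.0004
[ 26.3   7.1  11.5 100.6  11.3 179.9] [0.44478252 0.27863497 0.24840225] [-168.68296742    6.16884188   26.37547187]
```

The wrist relation is yaw = q1 − q6 + 180, so the equivalent yaw of 180 is the right choice. I'm computing the turn back.

```bash
cat >> h.py <<'E'
from scipy.spatial.transform import Rotation as Ro
def plan(pos=None,yaw=180.):
    o=monitor.get_obs(); R=Ro.from_euler('xyz',o['tcp_rot'],degrees=True)
    print('t',o['time'],'pos',o['ee_pos'].round(4),'rpy',o['tcp_rot'].round(2),'F',o['wrist_force'].round(2),'open',round(o['opening'],4),'q',o['q'].round(0))
    G=Ro.from_euler('xyz',[180,0,yaw],degrees=True); print('rotvec',np.degrees((R.inv()*G).as_rotvec()).round(2))
    if pos is not None: print('shift tool',R.inv().apply(np.array(pos)-o['ee_pos']).round(4))
E
python3 -c "
from h import *
plan()"
```

```text
t 2.8167 pos [0.4448 0.2786 0.2484] rpy [-168.68    6.17   26.38] F [-0.42  0.53 -0.14] open -0.0004 q [ 26.   7.  12. 101.  11. 180.]
rotvec [ -11.81  -13.24 -153.38]
```

```bash

python3 -m handwheel '[[0,0,0,-0.49,-0.55,-6.39],[0,0,0,-0.49,-0.55,-6.39],[0,0,0,-0.49,-0.55,-6.39],[0,0,0,-0.49,-0.55,-6.39],[0,0,0,-0.49,-0.55,-6.39],[0,0,0,-0.49,-0.55,-6.39],[0,0,0,-0.49,-0.55,-6.39],[0,0,0,-0.49,-0.55,-6.39]]'
python3 -m handwheel '[[0,0,0,-0.49,-0.55,-6.39],[0,0,0,-0.49,-0.55,-6.39],[0,0,0,-0.49,-0.55,-6.39],[0,0,0,-0.49,-0.55,-6.39],[0,0,0,-0.49,-0.55,-6.39],[0,0,0,-0.49,-0.55,-6.39],[0,0,0,-0.49,-0.55,-6.39],[0,0,0,-0.49,-0.55,-6.39]]'
python3 -m handwheel '[[0,0,0,-0.49,-0.55,-6.39],[0,0,0,-0.49,-0.55,-6.39],[0,0,0,-0.49,-0.55,-6.39],[0,0,0,-0.49,-0.55,-6.39],[0,0,0,-0.49,-0.55,-6.39],[0,0,0,-0.49,-0.55,-6.39],[0,0,0,-0.49,-0.55,-6.39],[0,0,0,-0.49,-0.55,-6.39]]'
python3 -c "
from h import *
plan([.578,.11,.15])"
```

```text
time: 3.48
ee_pos: [0.445, 0.2784, 0.2483]
tcp_rot: [-169.7, 0.5, 77.8]
wrist_force: [-0.2, 0.5, 0.1]
opening: 0.0002
time: 4.15
ee_pos: [0.445, 0.2784, 0.2483]
tcp_rot: [-174.7, -2.2, 129.0]
wrist_force: [-0.0, -0.4, -0.4]
opening: 0.0001
time: 4.82
ee_pos: [0.4449, 0.2784, 0.2484]
tcp_rot: [180.0, -0.0, -179.7]
wrist_force: [-0.0, 0.1, 0.1]
opening: -0.0
t 4.8167 pos [0.4449 0.2784 0.2484] rpy [ 1.7996e+02 -2.0000e-02 -1.7974e+02] F [-0.04  0.13  0.13] open -0.0 q [32.  2.  6. 95.  0. 32.]
rotvec [ 0.04 -0.02  0.26]
shift tool [-0.1323 -0.1691  0.0982]
```

```bash

python3 -m handwheel '[[-0.0165,-0.0213,0.012,0,0,0.26],[-0.0165,-0.0213,0.012,0,0,0],[-0.0165,-0.0213,0.012,0,0,0],[-0.0165,-0.0213,0.012,0,0,0],[-0.0165,-0.0213,0.012,0,0,0],[-0.0165,-0.0213,0.012,0,0,0],[-0.0165,-0.0213,0.012,0,0,0],[-0.0165,-0.0213,0.012,0,0,0]]'
python3 -m handwheel '[[0,0,0.02,0,0,0],[0,0,0.02,0,0,0],[0,0,0.02,0,0,0],[0,0,0.012,0,0,0],[0,0,0,0,0,0],[0,0,0,0,0,0],[0,0,0,0,0,0],[0,0,0,0,0,0]]'
python3 - <<'E'
from h import *
plan()
c=cam('side'); save('push1.png',c['img'][130:210,200:320],5)
E
```

```text
time: 5.48
ee_pos: [0.5767, 0.1061, 0.1516]
tcp_rot: [180.0, -0.0, 179.7]
wrist_force: [0.8, 0.3, 0.2]
opening: -0.0
time: 6.15
ee_pos: [0.5767, 0.1074, 0.0817]
tcp_rot: [180.0, 0.1, 179.7]
wrist_force: [0.2, -0.6, -0.2]
opening: -0.0001
t 6.15 pos [0.5767 0.1074 0.0817] rpy [1.7996e+02 7.0000e-02 1.7967e+02] F [ 0.22 -0.6  -0.23] open -0.0001 q [11. 10. -3. 77.  0. 11.]
rotvec [ 0.04  0.07 -0.33]
```

View pics/push1.png

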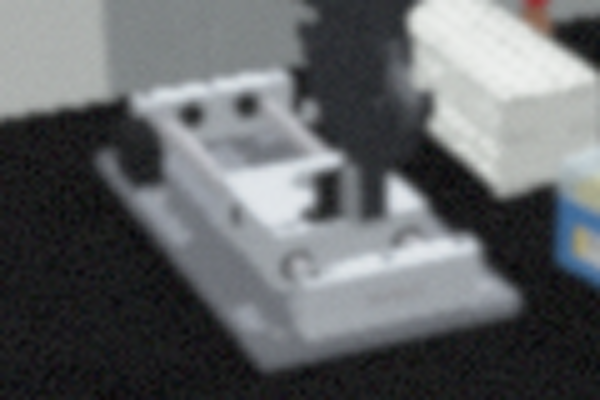

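The picture shows the shut fingertips at (365,215), just on the near (−y) side of the tab at (325,195). Next I push.

```bash

python3 -m handwheel '[[0,0.005,0.004,0,0,0],[0,0.01,0,0,0,0],[0,0.01,0,0,0,0],[0,0.012,0,0,0,0],[0,0.012,0,0,0,0],[0,0.012,0,0,0,0],[0,0.012,0,0,0,0],[0,0.012,0,0,0,0]]'
python3 -m handwheel '[[0,0.008,0,0,0,0],[0,0.008,0,0,0,0],[0,0.006,0,0,0,0],[0,0.004,0,0,0,0],[0,0.004,0,0,0,0],[0,0.003,0,0,0,0],[0,0.003,0,0,0,0],[0,0.003,0,0,0,0]]'
python3 - <<'E'
from h import *
c=cam('top'); g=cv2.cvtColor(c['img'],cv2.COLOR_RGB2GRAY); X=cloud(c)
m=(g>170)&(abs(X[...,2]-.05)<.006)&(X[...,0]<.63)&(X[...,0]>.53)&(X[...,1]>.1)&(X[...,1]<.36)
print(np.percentile(X[m][:,1],[1,10,50,90,99]).round(4)); save('top2.png',c['img'][120:220,80:240],4)
E
```

```text
time: 6.87
ee_pos: [0.5762, 0.1935, 0.0761]
tcp_rot: [180.0, -0.1, 179.7]
wrist_force: [-2.1, -3.3, 0.5]
opening: 0.0001
time: 7.53
ee_pos: [0.5768, 0.2311, 0.0762]
tcp_rot: [180.0, -0.1, 179.6]
wrist_force: [-1.2, -1.9, -0.9]
opening: -0.0001
[0.1002 0.102  0.2588 0.2789 0.2865]
```

```bash

python3 -m handwheel '[[0,0.002,0,0,0,0],[0,0.002,0,0,0,0],[0,0.002,0,0,0,0],[0,0.002,0,0,0,0],[0,0.002,0,0,0,0],[0,0.002,0,0,0,0],[0,0.001,0,0,0,0],[0,0.001,0,0,0,0]]'
python3 -m handwheel '[[0,0.001,0,0,0,0],[0,0.001,0,0,0,0],[0,0.001,0,0,0,0],[0,0.001,0,0,0,0],[0,0.001,0,0,0,0],[0,0.001,0,0,0,0],[0,0.001,0,0,0,0],[0,0.001,0,0,0,0]]'
```

```text
time: 8.25
ee_pos: [0.5768, 0.2453, 0.0762]
tcp_rot: [180.0, -0.1, 179.7]
wrist_force: [-1.5, -2.4, -0.7]
opening: -0.0
time: 8.92
ee_pos: [0.5768, 0.2511, 0.0762]
tcp_rot: [-179.8, -0.1, 179.6]
wrist_force: [-2.9, -18.0, 3.6]
opening: -0.0001
```

View pics/top2.png

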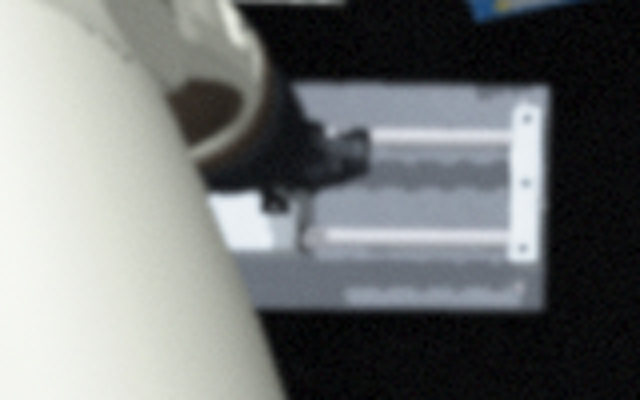

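The top2 view shows the gripper pushing the shuttle left; the right rods are exposed and the arm hides the home end. The wrist force rose to 18 N at the stop, so the shuttle is home. I back off, lift and move right.

```bash

python3 -m handwheel '[[0,-0.005,0,0,0,0],[0,-0.01,0,0,0,0],[0,0,-0.02,0,0,0],[0,0,-0.03,0,0,0],[0,0,-0.03,0,0,0],[0,-0.02,-0.03,0,0,0],[0,-0.03,0,0,0,0],[0,-0.03,0,0,0,0]]' 0 40
python3 -m handwheel '[[0,-0.03,0,0,0,0],[0,-0.03,0,0,0,0],[0,-0.03,0,0,0,0],[0,-0.03,0,0,0,0],[0,-0.03,0,0,0,0],[0,0,0,0,0,0],[0,0,0,0,0,0],[0,0,0,0,0,0]]'
python3 - <<'E'
from h import *
plan()
c=cam('top'); s=cam('side'); save('t3.png',c['img'][120:220,80:280],4)
def comps(c,mask,box,z,name,amin=12):
    m=np.zeros(mask.shape,np.uint8); u0,v0,u1,v1=box; m[v0:v1,u0:u1]=mask[v0:v1,u0:u1]*255
    n,l,st,ce=cv2.connectedComponentsWithStats(m)
    for i in range(1,n):
        if st[i,4]>=amin: print(name,ce[i].round(1),st[i],onplane(c,ce[i],z)[0].round(4))
g=cv2.cvtColor(c['img'],cv2.COLOR_RGB2GRAY); gs=cv2.cvtColor(s['img'],cv2.COLOR_RGB2GRAY)
comps(c,g>200,(320,185,350,212),.048,'cap top')
comps(c,g<70,(115,150,165,180),.05,'well')
for th in(90,): 
    comps(s,gs>th,(295,250,320,282),.024,'vial side')
v=[] 
for r in range(252,282):
    cs=np.where(gs[r,296:318]>80)[0]+296
    if len(cs): v.append((r,cs.min(),cs.max()))
print(v)
np.save('side3.npy',s['img'])
E
```

```text
time: 9.58
ee_pos: [0.5776, 0.1584, 0.1889]
tcp_rot: [179.9, 0.2, 179.8]
wrist_force: [0.5, -1.3, -0.8]
opening: 0.0431
time: 10.25
ee_pos: [0.5758, 0.0084, 0.1864]
tcp_rot: [180.0, 0.0, 179.6]
wrist_force: [-0.6, 0.2, -0.2]
opening: 0.043
t 10.25 pos [0.5758 0.0084 0.1864] rpy [179.95   0.   179.63] F [-0.59  0.15 -0.16] open 0.043 q [ 1.  8.  6. 88.  0.  1.]
rotvec [ 0.05  0.   -0.37]
cap top [335.9 198.7] [333 196   7   7  37] [ 0.5037 -0.2178  0.048 ]
well [140.4 164.2] [137 157   7  15  84] [0.5834 0.2719 0.05  ]
well [122.6 164.7] [120 162   6   6  30] [0.5813 0.3158 0.05  ]
vial side [296.4 251.1] [295 250   5   4  14] [ 0.5102 -0.1692  0.024 ]
vial side [306.9 265.8] [301 253  13  26 282] [ 0.5075 -0.2206  0.024 ]
[(252, np.int64(296), np.int64(298)), (253, np.int64(296), np.int64(308)), (254, np.int64(303), np.int64(310)), (255, np.int64(302), np.int64(311)), (256, np.int64(301), np.int64(312)), (257, np.int64(301), np.int64(312)), (258, np.int64(301), np.int64(312)), (259, np.int64(301), np.int64(312)), (260, np.int64(301), np.int64(312)), (261, np.int64(301), np.int64(312)), (262, np.int64(302), np.int64(312)), (263, np.int64(301), np.int64(312)), (264, np.int64(301), np.int64(312)), (265, np.int64(301), np.int64(313)), (266, np.int64(301), np.int64(313)), (267, np.int64(301), np.int64(313)), (268, np.int64(301), np.int64(313)), (269, np.int64(301), np.int64(313)), (270, np.int64(301), np.int64(313)), (271, np.int64(301), np.int64(313)), (272, np.int64(301), np.int64(313)), (273, np.int64(301), np.int64(313)), (274, np.int64(302), np.int64(313)), (275, np.int64(302), np.int64(312)), (276, np.int64(302), np.int64(312)), (277, np.int64(303), np.int64(311)), (278, np.int64(304), np.int64(310))]
```

View pics/t3.png

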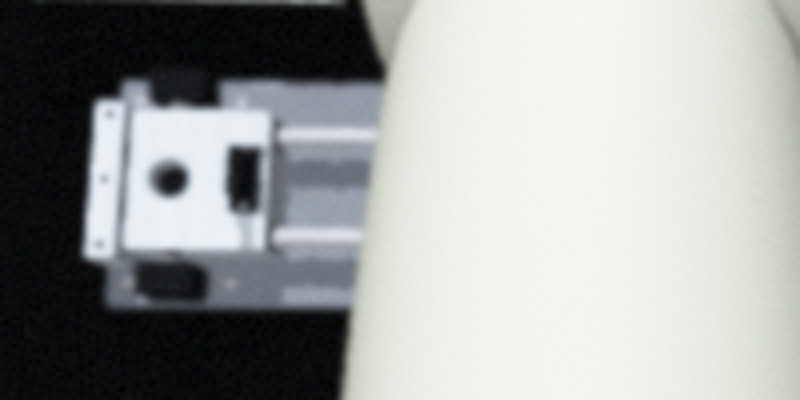

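The t3 view shows the shuttle home against the left end block, with the well at crop (169,178) and the tab at (243,180). Next I move above the vial.

```bash

python3 -m handwheel '[[0.009,-0.0283,0,0,0,-0.37],[0.009,-0.0283,0,0,0,0],[0.009,-0.0283,0,0,0,0],[0.009,-0.0283,0,0,0,0],[0.009,-0.0283,0.02,0,0,0],[0.009,-0.0283,0.02,0,0,0],[0.009,-0.0283,0.02,0,0,0],[0.0075,-0.0283,0.02,0,0,0]]'
python3 -m handwheel '[[0,0,0,0,0,0],[0,0,0,0,0,0],[0,0,0,0,0,0],[0,0,0,0,0,0],[0,0,0,0,0,0],[0,0,0,0,0,0],[0,0,0,0,0,0],[0,0,0,0,0,0]]'
python3 - <<'E'
from h import *
plan([.505,-.218,.038])
s=cam('side'); save('s4.png',s['img'][200:300,250:370],5)
c=cam('top'); g=cv2.cvtColor(c['img'],cv2.COLOR_RGB2GRAY)
for th in (110,150,190):
    m=np.zeros_like(g); m[157:173,114:131]=(g[157:173,114:131]<th)*255
    n,l,st,ce=cv2.connectedComponentsWithStats(m)
    i=1+np.argmin([np.hypot(*(ce[k]-[122.3,164.6])) for k in range(1,n)]); print(th,st[i],ce[i],onplane(c,ce[i],.05)[0].round(4))
E
```

```text
time: 11.02
ee_pos: [0.5048, -0.2185, 0.1055]
tcp_rot: [180.0, -0.0, -179.9]
wrist_force: [0.5, 0.2, 0.5]
opening: 0.0425
time: 11.68
ee_pos: [0.5051, -0.2179, 0.1064]
tcp_rot: [180.0, -0.0, -179.9]
wrist_force: [0.4, 0.1, -0.2]
opening: 0.0424
t 11.6833 pos [ 0.5051 -0.2179  0.1064] rpy [ 1.7999e+02 -3.0000e-02 -1.7993e+02] F [ 0.4   0.1  -0.21] open 0.0424 q [-23.   5.  -6.  79.  -0. -23.]
rotvec [ 0.01 -0.03  0.07]
shift tool [ 0.0001 -0.0001  0.0684]
110 [119 161   8   8  47] [122.31914894 164.53191489] [0.5816 0.3165 0.05  ]
150 [118 160   9   9  65] [122.         164.24615385] [0.5823 0.3173 0.05  ]
190 [117 160  11  10  88] [121.82954545 164.27272727] [0.5823 0.3177 0.05  ]
```

View pics/s4.png

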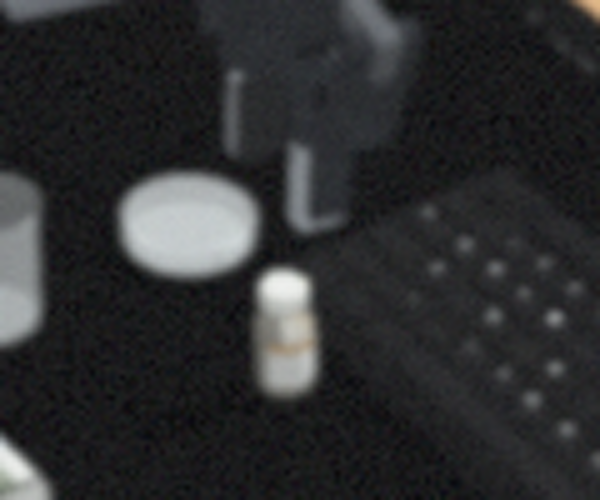

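The s4 view shows the fingers straddling the vial: the cap is at (285,285), and the tips at (235,155) and (315,225). The dish and beaker are clear, so I descend and grip.

```bash

python3 -m handwheel '[[0,0,0.012,0,0,0],[0,0,0.012,0,0,0],[0,0,0.012,0,0,0],[0,0,0.012,0,0,0],[0,0,0.010,0,0,0],[0,0,0.006,0,0,0],[0,0,0.004,0,0,0],[0,0,0,0,0,0]]'
python3 -m handwheel '[[0,0,0,0,0,0],[0,0,0,0,0,0],[0,0,0,0,0,0],[0,0,0,0,0,0],[0,0,0,0,0,0],[0,0,0,0,0,0],[0,0,0,0,0,0],[0,0,0,0,0,0]]' -1 40
python3 - <<'E'
from h import *
plan()
s=cam('side'); save('s5.png',s['img'][200:300,250:370],5)
E
```

```text
time: 12.45
ee_pos: [0.5044, -0.2181, 0.0371]
tcp_rot: [180.0, -0.1, -180.0]
wrist_force: [-0.9, 0.4, -0.1]
opening: 0.0427
time: 13.12
ee_pos: [0.5051, -0.2184, 0.0387]
tcp_rot: [-180.0, 0.0, -180.0]
wrist_force: [0.2, -0.3, 6.0]
opening: 0.0195
t 13.1167 pos [ 0.5051 -0.2184  0.0387] rpy [-179.99    0.   -179.98] F [ 0.24 -0.27  6.  ] open 0.0195 q [-23.   6. -12.  72.  -0. -23.]
rotvec [-0.01  0.    0.02]
```

View pics/s5.png

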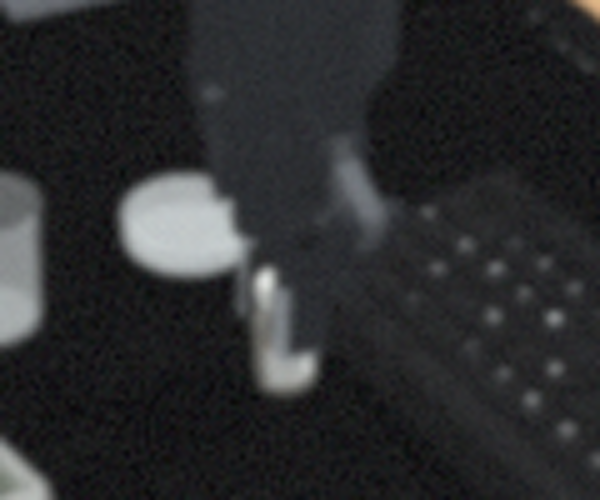

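The s5 view shows the vial between the pads: the near fingertip is at (300,350) and the vial's bottom at (288,392). The opening reads 19.5 mm, so the hold may be partly on the shoulder. I lift and check.

```bash

python3 -m handwheel '[[0,0,-0.003,0,0,0],[0,0,-0.006,0,0,0],[0,0,-0.012,0,0,0],[0,0,-0.02,0,0,0],[0,0,-0.02,0,0,0],[0,0,-0.02,0,0,0],[0,0,-0.02,0,0,0],[0,0,-0.02,0,0,0]]'
python3 - <<'E'
from h import *
plan([.582,.317,.16])
s=cam('side'); p=monitor.get_obs()['ee_pos']
uv=cv2.projectPoints(np.array([p+[0,0,-.017],p+[0,0,-.038]]),np.array(s['rvec'],float),s['t'],s['K'],s['d'])[0].reshape(-1,2); print(uv)
u,v=uv[0].astype(int); save('s6.png',s['img'][v-50:v+50,u-60:u+60],5)
E
```

```text
time: 13.83
ee_pos: [0.5048, -0.2182, 0.1611]
tcp_rot: [180.0, -0.0, -180.0]
wrist_force: [-0.3, 0.1, -0.4]
opening: 0.0196
t 13.8333 pos [ 0.5048 -0.2182  0.1611] rpy [ 1.7999e+02 -3.0000e-02 -1.7997e+02] F [-0.32  0.13 -0.37] open 0.0196 q [-23.   4.  -0.  85.  -0. -23.]
rotvec [ 0.01 -0.03  0.03]
shift tool [-0.0775  0.5351  0.0012]
[[307.63698657 211.31708767]
 [307.29228807 221.0205929 ]]
```

View pics/s6.png

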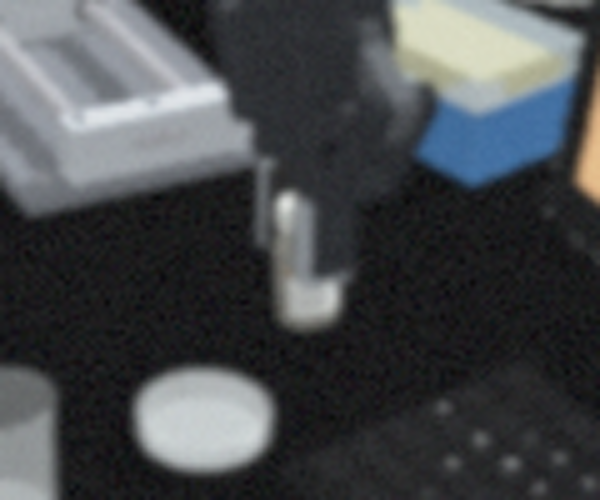

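The s6 view shows the vial held upright with its bottom at (309,328), about 20 mm below the fingertip. Next I carry it over the well.

```bash

python3 -m handwheel '[[-0.004,0.02,0,0,0,0],[-0.005,0.033,0,0,0,0],[-0.005,0.036,0,0,0,0],[-0.005,0.036,0,0,0,0],[-0.005,0.036,0,0,0,0],[-0.005,0.036,0,0,0,0],[-0.005,0.036,0,0,0,0],[-0.005,0.036,0,0,0,0]]'
python3 -m handwheel '[[-0.005,0.036,0,0,0,0],[-0.005,0.036,0,0,0,0],[-0.005,0.036,0,0,0,0],[-0.005,0.036,0,0,0,0],[-0.005,0.036,0,0,0,0],[-0.005,0.036,0,0,0,0],[-0.005,0.03,0,0,0,0],[-0.002,0.018,0,0,0,0]]'
python3 -m handwheel '[[0,0,0.01,0,0,0],[0,0,0.01,0,0,0],[0,0,0.01,0,0,0],[0,0,0.01,0,0,0],[0,0,0,0,0,0],[0,0,0,0,0,0],[0,0,0,0,0,0],[0,0,0,0,0,0]]'
python3 - <<'E'
from h import *
plan([.582,.317,.12])
s=cam('side'); p=monitor.get_obs()['ee_pos']
P=np.array([p+[0,0,-.017],p+[0,0,-.038],[.582,.317,.05]])
print(cv2.projectPoints(P,np.array(s['rvec'],float),s['t'],s['K'],s['d'])[0].reshape(-1,2).round(1))
save('s7.png',s['img'][100:200,190:300],6)
E
```

```text
time: 14.55
ee_pos: [0.5437, 0.0525, 0.1601]
tcp_rot: [180.0, -0.0, -180.0]
wrist_force: [-0.1, 0.1, -0.5]
opening: 0.0197
time: 15.22
ee_pos: [0.5805, 0.318, 0.1594]
tcp_rot: [180.0, -0.1, -179.9]
wrist_force: [1.0, -0.8, -0.7]
opening: 0.02
time: 15.88
ee_pos: [0.581, 0.3145, 0.1201]
tcp_rot: [180.0, 0.0, 180.0]
wrist_force: [-0.3, 0.1, -0.1]
opening: 0.0196
t 15.8833 pos [0.581  0.3145 0.1201] rpy [1.7995e+02 1.0000e-02 1.7999e+02] F [-0.31  0.13 -0.05] open 0.0196 q [28. 20. 13. 83.  0. 28.]
rotvec [ 0.05  0.01 -0.01]
shift tool [-0.001   0.0025  0.0001]
[[245.1 134.2]
 [245.4 140.8]
 [245.9 150.5]]
```

View pics/s7.png

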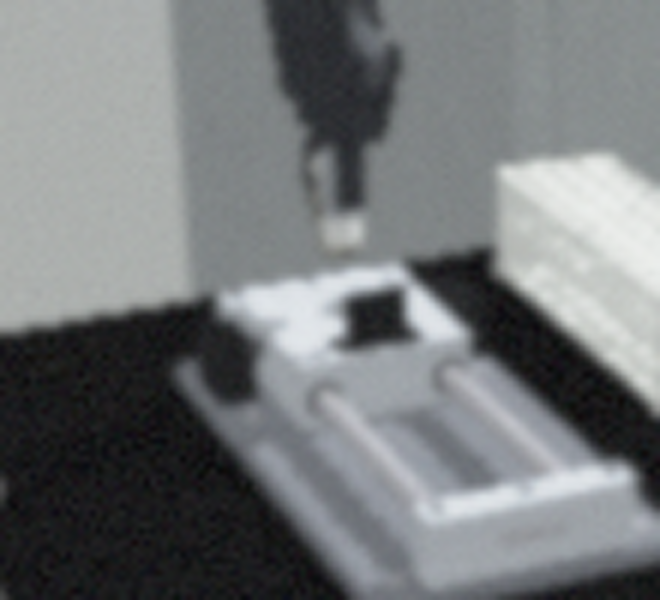

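The s7 view shows the vial above the far side of the shuttle top, with its bottom at (344,245). The tab is at (378,318) and the well is hidden by noise or glare. I compare the offset of the tab and the vial from their projections in the same picture.

```bash
python3 - <<'E'
from h import *
s=cam('side'); t=cam('top'); g=cv2.cvtColor(s['img'],cv2.COLOR_RGB2GRAY)
pr=lambda c,P: cv2.projectPoints(np.array(P,float),np.array(c['rvec'],float),c['t'],c['K'],c['d'])[0].reshape(-1,2).round(2)
w=np.array([.582,.317,.05]); tab=w+[0,-.048,0]
# tab near face
f=[tab+[x,-.005,z] for x in(-.016,.016) for z in(0,.026)]
print('tab face proj',pr(s,f).tolist(),'mean',pr(s,f).mean(0))
f2=f+[tab+[x,.005,.0265] for x in(-.016,.016)]; mm=np.zeros_like(g); cv2.fillConvexPoly(mm,cv2.convexHull((pr(s,f2)*16).astype(np.int32)),255,shift=4); print('proj mask centroid',np.argwhere(mm).mean(0)[::-1])
m=np.zeros_like(g); m[145:160,243:262]=(g[145:160,243:262]<95)*255
n,l,st,ce=cv2.connectedComponentsWithStats(m); print('tab seen',st[1:],ce[1:].round(2))
p=monitor.get_obs()['ee_pos']
for r in range(136,143): 
    row=g[r,238:256].astype(int); print(r,row)
print('axis at bottom',pr(s,[p+[0,0,-.037]]), 'px/mm', np.diff(pr(s,[w,w+[.01,0,0]]),axis=0)/10)
# side view shuttle top row extents via colour
gt=cv2.cvtColor(t['img'],cv2.COLOR_RGB2GRAY); save('t8.png',t['img'][120:220,80:240],4)
E
```

```text
tab face proj [[247.11, 157.85], [246.76, 149.56], [257.31, 155.96], [257.07, 147.73]] mean [252.0625 152.775 ]
proj mask centroid [251.624 151.992]
tab seen [[259 145   3   3   6]
 [247 148  11  10  80]] [[260.33 145.67]
 [252.12 152.96]]
136 [133 133 132 127 121 131 149 151 152 153 165 166 152 138 132 129 131 134]
137 [133 131 133 129 130 144 164 170 174 176 184 190 165 140 131 132 131 132]
138 [130 133 133 130 132 145 166 175 176 181 194 194 166 140 133 130 131 131]
139 [134 130 131 132 129 138 162 174 176 179 188 185 163 141 132 131 131 134]
140 [133 136 132 133 131 137 155 164 167 168 171 168 153 138 133 131 133 131]
141 [132 131 131 130 128 131 133 141 144 140 137 138 137 132 135 131 132 135]
142 [133 132 131 132 130 131 124 126 124 120 115 126 131 134 131 133 136 136]
axis at bottom [[245.32 140.59]] px/mm [[ 0.309 -0.055]]
```

View pics/t8.png

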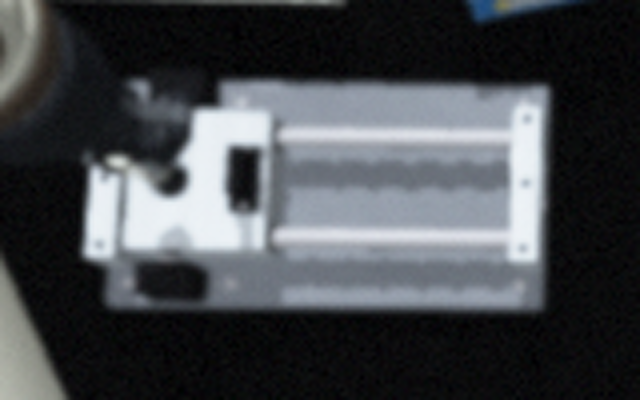

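The t8 view shows the well still open at (172,180), the gripper at upper left and the vial's pale lower end at about (155,175). I check the vial against the well in this top view as well.

```bash
python3 - <<'E'
from h import *
t=cam('top'); p=monitor.get_obs()['ee_pos']
pr=lambda c,P: cv2.projectPoints(np.array(P,float),np.array(c['rvec'],float),c['t'],c['K'],c['d'])[0].reshape(-1,2)
for dx in(0,.0035):
    q=(pr(t,[p+[dx,0,z] for z in(-.038,-.027,-.017,.0095)])-[80,120]+.5)*4
    print(dx,'bottom,mid,tip,cap in t8 px',q.round(1).tolist())
print('well px',((pr(t,[[.582,.317,.05]])-[80,120]+.5)*4).round(1))
ang=np.arange(0,6.28,.3); 
im=cv2.resize(t['img'][140:185,90:140][...,::-1],None,fx=14,fy=12,interpolation=cv2.INTER_CUBIC); im=cv2.resize(t['img'][140:185,90:140][...,::-1],None,fx=12,fy=12,interpolation=cv2.INTER_CUBIC)
for dx,col in((0,(0,0,255)),(.0035,(0,255,0))):
  for z,r in((-.038,.011),(-.0265,.011)):
    q=(pr(t,[p+[dx+r*np.cos(a),r*np.sin(a),z] for a in ang])-[90,140]+.5)*12
    for u,v in q: cv2.circle(im,(int(u),int(v)),2,col,-1)
cv2.imwrite('pics/t9.png',im)
E
```

```text
0 bottom,mid,tip,cap in t8 px [[154.4, 168.9], [147.3, 164.3], [140.6, 160.0], [122.3, 148.1]]
0.0035 bottom,mid,tip,cap in t8 px [[154.8, 163.2], [147.7, 158.6], [141.1, 154.2], [122.8, 142.2]]
well px [[170.5 179.5]]
```

View pics/t9.png

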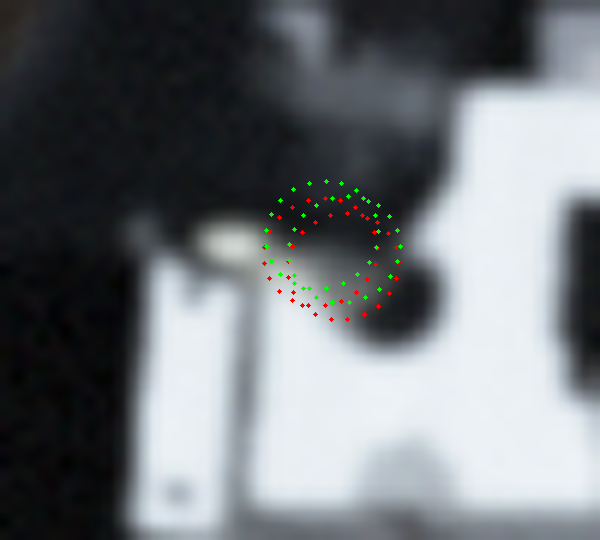

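The t9 overlay shows the cap's visible side at (230,243) and the well at (390,300). The red ring (dx=0) fits the vial better than the green one. The reader's yaw matters for the comparison, so I get it from the centre screws of the two end blocks.

```bash
python3 - <<'E'
from h import *
t=cam('top'); g=cv2.cvtColor(t['img'],cv2.COLOR_RGB2GRAY)
f=lambda a:[80+(a[0]+.5)/4-.5,120+(a[1]+.5)/4-.5]
W=onplane(t,[f(a) for a in [(104,178),(525,183),(99,243),(522,248),(110,113),(527,118)]],.048); print(W.round(4))
for a,b in((0,1),(2,3)): d=W[a]-W[b]; print('yaw',np.degrees(np.arctan2(-d[0],d[1])).round(2),np.linalg.norm(d))
d=W[5]-W[3]; print('yaw x',np.degrees(np.arctan2(d[1],d[0])))
c=(W[0]+W[1])/2; y=(W[0]-W[1])/np.linalg.norm(W[0]-W[1]); print('line x at y=.317',(c+y*(.317-c[1])).round(4),'at tab .269',(c+y*(.269-c[1])).round(4),'reader centre',c)
E
```

```text
[[0.5824 0.3584 0.048 ]
 [0.5839 0.0963 0.048 ]
 [0.541  0.3581 0.048 ]
 [0.5421 0.0967 0.048 ]
 [0.6244 0.3581 0.048 ]
 [0.6262 0.0965 0.048 ]]
yaw 0.33 0.26213659854583277
yaw 0.25 0.261394552340092
yaw x -0.15325324152702038
line x at y=.317 [0.5826 0.317  0.048 ] at tab .269 [0.5829 0.269  0.048 ] reader centre [0.58312445 0.22737016 0.048     ]
```

```bash

python3 -m handwheel '[[0,0.003,0.006,0,0,0],[0,0,0.006,0,0,0],[0,0,0.006,0,0,0],[0,0,0.006,0,0,0],[0,0,0,0,0,0],[0,0,0,0,0,0],[0,0,0,0,0,0],[0,0,0,0,0,0]]'
python3 - <<'E'
from h import *
plan()
s=cam('side'); t=cam('top'); p=monitor.get_obs()['ee_pos']
a=cv2.resize(s['img'][120:170,222:272][...,::-1],None,fx=8,fy=8,interpolation=cv2.INTER_CUBIC)
b=cv2.resize(t['img'][140:190,95:145][...,::-1],None,fx=8,fy=8,interpolation=cv2.INTER_CUBIC)
pr=lambda c,P: cv2.projectPoints(np.array(P,float),np.array(c['rvec'],float),c['t'],c['K'],c['d'])[0].reshape(-1,2)
ang=np.arange(0,6.28,.25)
for c,im,o in((s,a,(222,120)),(t,b,(95,140))):
    for cen,r,col in((p+[0,0,-.037],.011,(0,0,255)),(np.array([.5826,.3178,.05]),.01275,(255,0,0))):
        for u,v in (pr(c,[cen+[r*np.cos(k),r*np.sin(k),0] for k in ang])-o+.5)*8: cv2.circle(im,(int(u),int(v)),1,col,-1)
cv2.imwrite('pics/m10.png',np.hstack([a,b]))
X=cloud(s); 
m=(X[...,0]>.55)&(X[...,0]<.62)&(X[...,1]>.28)&(X[...,1]<.34)&(X[...,2]>.060)&(X[...,2]<.076); q=X[m]; print('side cloud vial',len(q),q.mean(0) if len(q) else '',q.min(0),q.max(0))
E
```

```text
time: 16.8
ee_pos: [0.5808, 0.3179, 0.0956]
tcp_rot: [180.0, -0.0, -180.0]
wrist_force: [-1.1, -0.7, 0.2]
opening: 0.0198
t 16.8 pos [0.5808 0.3179 0.0956] rpy [ 1.7997e+02 -3.0000e-02 -1.7997e+02] F [-1.15 -0.74  0.19] open 0.0198 q [29. 20. 11. 81.  0. 29.]
rotvec [ 0.03 -0.03  0.03]
side cloud vial 33 [0.57993455 0.30848584 0.06801945] [0.57140569 0.30313099 0.0604311 ] [0.59057431 0.3197418  0.07510296]
```

The viewing limit is reached, so I go on with numbers only: vial and tab extents from the same depth clouds.

```bash
python3 - <<'E'
from h import *
for n in('side','top'):
    acc={}
    for k in range(3):
        c=cam(n); X=cloud(c); g=cv2.cvtColor(c['img'],cv2.COLOR_RGB2GRAY)
        def box(a,b): return np.all((X>np.array(a))&(X<np.array(b)),-1)
        for nm,m in (('vial',box((.55,.29,.060),(.62,.345,.076))&(g>100)),('tab',box((.55,.25,.056),(.62,.285,.085))&(g<100)),('shut top',box((.52,.24,.044),(.65,.37,.056))&(g>150))):
            q=X[m]; acc.setdefault(nm,[]).append(q)
    for nm,l in acc.items():
        q=np.vstack(l); print(n,nm,len(q),'min',np.percentile(q,2,0).round(4),'max',np.percentile(q,98,0).round(4),'mean',q.mean(0).round(4)) if len(q) else print(n,nm,0)
E
```

```text
side vial 106 min [0.5715 0.3028 0.0607] max [0.5907 0.3201 0.0756] mean [0.5798 0.3089 0.068 ]
side tab 175 min [0.5689 0.2608 0.0562] max [0.5952 0.2688 0.0753] mean [0.5821 0.2646 0.0659]
side shut top 905 min [0.5385 0.2545 0.0444] max [0.6271 0.3627 0.0512] mean [0.5759 0.3033 0.0482]
top vial 15 min [0.5695 0.3141 0.061 ] max [0.5711 0.3196 0.0742] mean [0.5701 0.3169 0.0695]
top tab 232 min [0.5664 0.2638 0.0573] max [0.5956 0.2722 0.0787] mean [0.58   0.2669 0.0712]
top shut top 2533 min [0.5369 0.2579 0.0451] max [0.6245 0.3643 0.0528] mean [0.5691 0.3059 0.0492]
```

Both depth clouds put the vial within about 1 mm of the well. I descend, watching the forces.

```bash

python3 -m handwheel '[[0.0003,0,0.001,0,0,0],[0,0,0.0015,0,0,0],[0,0,0.0015,0,0,0],[0,0,0.001,0,0,0],[0,0,0.001,0,0,0],[0,0,0.001,0,0,0],[0,0,0.001,0,0,0],[0,0,0,0,0,0]]'
python3 -m handwheel '[[0,0,0.001,0,0,0],[0,0,0.001,0,0,0],[0,0,0.001,0,0,0],[0,0,0.001,0,0,0],[0,0,0,0,0,0],[0,0,0,0,0,0],[0,0,0,0,0,0],[0,0,0,0,0,0]]'
```

```text
time: 17.87
ee_pos: [0.5802, 0.3177, 0.0869]
tcp_rot: [180.0, -0.1, -180.0]
wrist_force: [0.5, 0.5, -0.1]
opening: 0.0196
time: 18.53
ee_pos: [0.5803, 0.3178, 0.0833]
tcp_rot: [180.0, -0.0, -180.0]
wrist_force: [-0.7, 0.2, -0.6]
opening: 0.0193
```

No contact with the bottom about 5 mm below the mouth, so it has entered the well. I continue to the seat.

```bash

python3 -m handwheel '[[0,0,0.001,0,0,0],[0,0,0.001,0,0,0],[0,0,0.001,0,0,0],[0,0,0.001,0,0,0],[0,0,0.001,0,0,0],[0,0,0.001,0,0,0],[0,0,0,0,0,0],[0,0,0,0,0,0]]'
python3 -m handwheel '[[0,0,0.001,0,0,0],[0,0,0.001,0,0,0],[0,0,0.001,0,0,0],[0,0,0,0,0,0],[0,0,0,0,0,0],[0,0,0,0,0,0],[0,0,0,0,0,0],[0,0,0,0,0,0]]'
```

```text
time: 19.2
ee_pos: [0.5804, 0.3178, 0.0775]
tcp_rot: [180.0, -0.0, -180.0]
wrist_force: [-1.6, -1.7, 4.1]
opening: 0.0196
time: 19.87
ee_pos: [0.5804, 0.3178, 0.0745]
tcp_rot: [180.0, -0.0, -180.0]
wrist_force: [-1.0, -1.1, 5.1]
opening: 0.0197
```

```bash

python3 -m handwheel '[[0,0,0.001,0,0,0],[0,0,0.001,0,0,0],[0,0,0.001,0,0,0],[0,0,0,0,0,0],[0,0,0,0,0,0],[0,0,0,0,0,0],[0,0,0,0,0,0],[0,0,0,0,0,0]]'
python3 -m handwheel '[[0,0,0.0005,0,0,0],[0,0,0,0,0,0],[0,0,0.0005,0,0,0],[0,0,0,0,0,0],[0,0,0,0,0,0],[0,0,0,0,0,0],[0,0,0,0,0,0],[0,0,0,0,0,0]]'
```

```text
time: 20.53
ee_pos: [0.5805, 0.3178, 0.0718]
tcp_rot: [180.0, -0.0, -180.0]
wrist_force: [-1.3, -0.7, 7.1]
opening: 0.0198
time: 21.2
ee_pos: [0.5804, 0.3178, 0.0709]
tcp_rot: [180.0, -0.0, -180.0]
wrist_force: [-1.9, -1.7, 8.0]
opening: 0.0195
```

```bash

python3 -m handwheel '[[0,0,0.0005,0,0,0],[0,0,0,0,0,0],[0,0,0,0,0,0],[0,0,0,0,0,0],[0,0,0,0,0,0],[0,0,0,0,0,0],[0,0,0,0,0,0],[0,0,0,0,0,0]]'
python3 -m handwheel '[[0,0,0.0005,0,0,0],[0,0,0,0,0,0],[0,0,0,0,0,0],[0,0,0,0,0,0],[0,0,0,0,0,0],[0,0,0,0,0,0],[0,0,0,0,0,0],[0,0,0,0,0,0]]'
```

```text
time: 21.87
ee_pos: [0.5805, 0.3178, 0.0706]
tcp_rot: [180.0, 0.0, -180.0]
wrist_force: [-2.2, -1.2, 9.4]
opening: 0.0198
time: 22.53
ee_pos: [0.5806, 0.3178, 0.0705]
tcp_rot: [180.0, 0.0, -180.0]
wrist_force: [-3.1, -2.8, 11.6]
opening: 0.0198
```

The arm has stopped following while the force rises: that is the hard stop, at the expected depth. I add a little preload.

```bash

python3 -m handwheel '[[0,0,0.0005,0,0,0],[0,0,0,0,0,0],[0,0,0,0,0,0],[0,0,0.0005,0,0,0],[0,0,0,0,0,0],[0,0,0,0,0,0],[0,0,0,0,0,0],[0,0,0,0,0,0]]'
python3 -m handwheel '[[0,0,0.0004,0,0,0],[0,0,0,0,0,0],[0,0,0,0,0,0],[0,0,0,0,0,0],[0,0,0,0,0,0],[0,0,0,0,0,0],[0,0,0,0,0,0],[0,0,0,0,0,0]]'
python3 - <<'E'
from h import *
plan()
for n in('side','top'):
    c=cam(n); X=cloud(c); g=cv2.cvtColor(c['img'],cv2.COLOR_RGB2GRAY)
    m=np.all((X>np.array((.55,.25,.056)))&(X<np.array((.62,.285,.085))),-1)&(g<100); q=X[m]; print(n,'tab mean',q.mean(0).round(4))
    B=onplane(c,[[0,0]],0) if 0 else None
    for nm,lo,hi in(('dish',(.46,-.17,.008),(.56,-.07,.022)),('beaker',(.37,-.18,.02),(.46,-.09,.07))):
        m=np.all((X>np.array(lo))&(X<np.array(hi)),-1); q=X[m]; print(n,nm,len(q),q.mean(0).round(4) if len(q) else '')
        z=np.load(n+'1.npz')['cl']; q=z[np.all((z>np.array(lo))&(z<np.array(hi)),-1)]; print('   start',len(q),q.mean(0).round(4) if len(q) else '')
E
```

```text
time: 23.2
ee_pos: [0.5808, 0.3179, 0.0704]
tcp_rot: [179.9, 0.1, -180.0]
wrist_force: [-3.8, -3.7, 16.4]
opening: 0.0198
time: 23.87
ee_pos: [0.5809, 0.3178, 0.0703]
tcp_rot: [179.9, 0.1, -180.0]
wrist_force: [-4.2, -3.4, 18.2]
opening: 0.0199
t 23.8667 pos [0.5809 0.3178 0.0703] rpy [ 1.7993e+02  1.0000e-01 -1.7999e+02] F [-4.19 -3.44 18.23] open 0.0199 q [29. 20.  9. 78.  0. 29.]
rotvec [0.07 0.1  0.01]
side tab mean [0.5814 0.2649 0.0669]
side dish 410 [ 0.5119 -0.125   0.0136]
   start 405 [ 0.512  -0.1245  0.0136]
side beaker 515 [ 0.4124 -0.1392  0.0418]
   start 509 [ 0.4124 -0.1394  0.0418]
top tab mean [0.5802 0.2669 0.0714]
top dish 454 [ 0.5141 -0.1218  0.0139]
   start 451 [ 0.5139 -0.1214  0.0139]
top beaker 116 [ 0.4124 -0.1378  0.0465]
   start 114 [ 0.4127 -0.1376  0.047 ]
```

```bash
python3 - <<'E'
from h import *
print(order.job_done()); plan()
E
```

```text
the job is handed in; nothing more can be done
None
the job is handed in; nothing more can be done
```

I pushed the shuttle home and stood the front vial in its well. I handed in with the vial still gripped and pressed against the hard stop. The system reports no verdict, so what follows rests on my own checks.

- **Shuttle:** the push force rose from about 2 N to 18 N at the stop. A picture then showed the shuttle against the home end block. The tab had not moved when I checked it again at the end.
- **Vial:** it entered the well with no contact force, and the force then followed the expected spring curve. The hard stop came about 8 mm below first contact with the seat. I finished at about 18 N downward, near 4 N sideways in x and y (the y part pushing towards home), with the tool vertical to 0.1°.
- **Bystanders:** the dish and beaker had moved less than 1 mm. The clock was at about 24 s.

Three things went wrong or disagreed:

- **Wrist limit:** my first turn ran into the last joint's limit and tilted and shifted the arm in free air. I undid it without touching anything.
- **Vial position in x:** the two cameras first disagreed by about 4 mm. Depth readings close to the well brought this down to about 1 mm.
- **Grip opening:** it read 19.6 to 19.9 mm on the 22 mm vial, so the hold may be partly on the shoulder. I saw no sign of slipping. I had used all 12 pictures by then, so the final seating was checked by numbers only.

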